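# Close the tea tin with its inner lid and lift off the outer lid

### The arm

A 6-joint arm with a two-finger parallel gripper is mounted at the origin on the work surface. World frame = base frame: x ahead of the robot, y to its left, z up, the work surface at z = 0. Lengths are in m, angles in rad, forces in N, time in s.
With the tool pointing down it reaches from about 0.35 to 0.975 m from the base axis. Payload 4.9 kg.
Tool frame: the origin (TCP) lies midway between the tips of the shut fingers; the grasp point (between the pads) lies behind it (manip.tcp_to_grasp is the z of the grasp point in the tool frame, in m); z points along the fingers, y is the direction in which the jaws open and shut (so a half turn about z gives the same grasp; the last joint's range is limited). The gripper opens to 85 mm and grips with 20 to 120 N. Pads are 22 mm wide; open, the fingers measure 114 mm over their backs; the gripper's body (76 mm by 85 mm) begins 54 mm behind the grasp point. The pads swing forward as they close: fully open they stand 13 mm farther back than shut.
Start: joints at [1.024, 0.053, 1.613, -0, 1.476, -0.119], TCP at [0.259, 0.569, 0.231] pointing down, gripper open.
Joint ranges: [-3.01, 3.01], [-1.01, 2.22], [0.06, 2.58], [-1.02, 4.17], [0.09, 2.62], [-3.14, 3.14]. Speed limits (rad/s): [2.57, 2.57, 3.14, 3.14, 3.14, 3.14].

### API

Orientations are given as a unit quaternion [w, x, y, z].
In Python, from plant import status, vision, order, regions_of, manip gives the robot as it stands. The module is installed in compiled form; this text tells all that it offers.
- The arm moves only by the shell command python3 -m crank 'ROWS'. ROWS is JSON, one flat list of numbers, 5 for each row, row after row: the shift along the tool's x, y, z in mm, then the turn about the tool's z in degrees, then the opening in per cent of the stroke, from 0 (shut) to 100 (fully open). In form: [tx, ty, tz, yaw, fingers, tx, ty, tz, yaw, fingers, ...]. A call has exactly 10 rows; each row is the pose to reach, as a shift and turn from the pose commanded when the call began, along the tool's axes at that moment; what a row does not reach only later rows make up. A row lasts 1/10 s, in which the tool goes at most 50 mm and 8.59 degrees, less where a joint would pass 70% of its speed; a pose out of reach is approached as far as the arm can. A call with a gripper value outside its range is refused whole. The fingers move at their own pace and stop on an object; the grip force is fixed at half the most. Time passes only in rows, so rows that repeat a pose let the fingers close, or fill a call up. It gives the time, the measured TCP pose, the force and the opening at its end, in the units of the state.
- status.state(): the state, without advancing time (a new reading comes with each control period).
- vision.grab_frame(name): name is "scene" or "top" or "wrist"; returns (picture, depth): 420x560x3 uint8, red, green, blue; 420x560 float32, m along the optical axis (not along the pixel's ray), 0 where there is no reading.
- vision.get_calibration(name): a dict with "camera_matrix" (3x3 intrinsics, pixels), "R" (3x3) and "t" (3): a world point X has camera coordinates R X + t. Camera axes: x right, y down, z forward; pixel columns grow to the right and rows downward; lengths in m; the calibration is good to about 2 mm. A picture is of the moment at which its call begins: read the wrist's pose just before it. get_calibration takes no time and is no camera call; for the wrist camera it gives the pose at the moment of the call.
- order.job_done(): hands the job in, once; it reports no verdict.
Trained networks look in the newest picture that a camera, given by its name, has taken for a name from the list of things; names that differ only in an ending like _2 or _b are one class to them, and where a whole thing is asked for, a point or a joint stands for the part that bears it (a point fixed in the world has none). Each returns a list of dicts, best first, with "confidence" (0 to 1); they miss things now and then, are a little off and sometimes report something else, mostly with a low value. They report only what shows in the picture. A call takes as long as a camera call. They do not tell look-alikes from the thing itself.
- regions_of(camera, name): "region" (420x560 bool, what is visible of it) and "extent" ([centre column, centre row, width, height] in pixels, round what is visible of it).
The state is a dict: "time": time; "joint_pos": joint angles; "joint_vel": joint speeds; "joint_efforts": joint torques, N m; "tool_pos": TCP position; "tool_rot": TCP orientation; "contact_force": force on the tool from outside, world axes, zero at the start; "ft_torque": the same for the moment, N m; "gripper_width": opening from 0.0 (shut) to 1.0 (fully open).
Only numpy, scipy, OpenCV 4.12 (cv2) and the standard library are available. Lean on these libraries where they do the work, as an engineer would, in place of code of your own. Each camera call takes 0.05 s, during which the arm holds its last target. There are 200 camera calls.

### The job

Reseal the tea tin on this desk: pick up its nested lid pair by the white inner lid, with the red-knobbed outer lid riding loose in it, and lower the pair together into the mouth of the green tin; keep hold until the white lid is fully seated, pressing gently. Then let go, take the outer lid alone by its red knob and lift it straight up, leaving the inner lid seated and undisturbed in the tin. Finish while still holding the outer lid level in the gripper, about 10 cm above the closed tin so that the inner seal can be checked, and leave the tin and everything else on the desk where they are.

Things in the scene. Friction and masses are not known exactly. Their poses are not given: they have to be found in the camera images.
- inner_lid: White round inner lid, 36 mm tall, about 120 g, upright on a cork coaster. Origin: centre of its underside, z up. z 0 to 14 mm: black plug 43 mm in diameter, foot chamfered; 14 to 20: white flange 58 mm in diameter; 20 to 36: open white collar, 58 mm outside, 49 inside. Grip the 58 mm flange and collar (z 14 to 36 mm) from above, across any diameter.
- outer_lid: Outer lid, about 60 g: steel disc 44 mm in diameter, 6 mm thick, with an upright red knob 18 mm in diameter from z = 6 to 44 mm. Origin: centre of the underside, z up. It starts loose inside the white collar, its origin 20 mm above the inner lid's, so the knob rises 28 mm above the collar's top and can be pinched there from above.
- green_tin: Green tea tin, loose, about 800 g: round body 80 mm in diameter, 65 mm tall, then a steel neck 57 mm in outer diameter from z = 65 to 87 mm. Open mouth 48 mm in inner diameter, 21 mm deep. Origin: centre of the underside, z up. With the inner lid fully seated, its flange rests on the neck's rim, its origin 73 mm above the tin's.
- green_tin_mouth (a point): centre of the green tin's mouth, level with the neck's rim (87 mm above the desk)
- coaster: round cork coaster fixed to the desk, 100 mm in diameter, 5 mm thick; origin at the centre of its underside
- blue_tin: blue tin of the same shape and size as the green one, also open; not to be used or moved. Origin: centre of the underside
- mug: white mug, 76 mm in diameter, 90 mm tall, handle at its +y; origin under its centre; leave alone
- phone: black mobile phone lying flat, 150 (x) by 72 by 8 mm; origin under its centre; leave alone
- amber_bottle: small amber bottle with black cap, 36 mm in diameter, 85 mm tall; origin under its centre; leave alone
- glue_stick: white glue stick with blue cap standing upright, 27 mm in diameter, 90 mm tall; origin under its centre; leave alone
Not all that is in view belongs to the job. Leave any turquoise look-alike of the inner_lid alone.

How it is judged:
By the outcome, as a careful person would: the job done as asked, in the order asked, and still so for the second after the job is handed in, while the arm keeps its last pose, push and grip.
It also fails if it takes over 59 s, if anything falls off the work surface, if the arm or the gripper's body presses on something with over 40 N, if the wrist force passes 120 N, or if a joint passes its speed limit or range.

## Working session

There is one attempt and no reset: what is moved stays moved. The work goes in short steps, Python scripts to look and compute and a shell command to move; the robot and the scene stay as the last step left them, time stands still between calls to the robot, and variables do not carry over. Pictures are saved under pics/ and viewed, on a budget of 10 in all, crops included, one or two more only if the job needs it, and the job is handed in when it is done.

```bash
mkdir -p pics; cat > h.py <<'E'
import numpy as np, cv2
from plant import status, vision, order, regions_of, manip
def save(n,im): cv2.imwrite('pics/'+n,cv2.cvtColor(im,cv2.COLOR_RGB2BGR))
def pts(cam,d,mask,cal=None):
    c=cal or vision.get_calibration(cam); K=np.array(c['camera_matrix']); R=np.array(c['R']); t=np.array(c['t'])
    v,u=np.nonzero(mask&(d>0)); z=d[v,u]
    P=np.stack([(u-K[0,2])*z/K[0,0],(v-K[1,2])*z/K[1,1],z],1)
    return (P-t)@R, u, v
E
python3 - <<'E'
from h import *
s=status.state(); print(s['tool_pos'],s['tool_rot'],s['contact_force'],manip.tcp_to_grasp,s['time'])
ims=[]
for c in ['top','scene']:
    im,d=vision.grab_frame(c); ims.append(im)
    for n in ['inner_lid','outer_lid','green_tin','blue_tin','mug','coaster']:
        for r in regions_of(c,n)[:3]:
            P,u,v=pts(c,d,r['region'])
            if len(P)==0: continue
            hi=P[P[:,2]>np.percentile(P[:,2],95)-.006]
            print(c,n,round(r['confidence'],2),np.round(r['extent']),'med',np.round(np.median(P,0),3),'topz',round(np.percentile(P[:,2],98),3),'ctr',np.round((hi.max(0)+hi.min(0))/2,3))
save('a.png',cv2.resize(np.hstack(ims),(800,300)))
save('top.png',ims[0])
E
```

```text
[0.25897215 0.56814041 0.23006107] [-3.51145413e-04  2.12282460e-01  9.77207798e-01 -9.76474362e-04] [-0.42908575  0.27668802  0.38248853] -0.0187 0.0
top inner_lid 0.97 [243. 279.  23.  29.] med [0.451 0.091 0.021] topz 0.039 ctr [0.452 0.091 0.037]
top inner_lid 0.81 [295. 280.  24.  27.] med [ 0.453 -0.024  0.038] topz 0.046 ctr [ 0.454 -0.025  0.042]
top outer_lid 0.5 [297. 278.  20.  14.] med [ 0.453 -0.024  0.032] topz 0.071 ctr [ 0.453 -0.024  0.068]
top outer_lid 0.42 [296. 280.  43.  44.] med [ 0.448 -0.031  0.005] topz 0.041 ctr [ 0.454 -0.025  0.04 ]
top green_tin 0.94 [368. 227.  39.  39.] med [ 0.563 -0.187  0.065] topz 0.089 ctr [ 0.567 -0.192  0.088]
top green_tin 0.51 [209. 200.  36.  36.] med [0.629 0.167 0.065] topz 0.089 ctr [0.634 0.17  0.086]
top blue_tin 0.7 [210. 197.  39.  39.] med [0.628 0.168 0.065] topz 0.089 ctr [0.634 0.17  0.086]
top mug 0.72 [120. 264.  54.  37.] med [0.478 0.368 0.039] topz 0.091 ctr [0.478 0.355 0.089]
top coaster 0.96 [297. 283.  41.  44.] med [ 0.446 -0.035  0.005] topz 0.027 ctr [ 0.452 -0.029  0.024]
scene inner_lid 0.67 [255. 186.  18.  18.] med [ 0.472 -0.02   0.036] topz 0.044 ctr [ 0.457 -0.022  0.042]
scene inner_lid 0.64 [299. 187.  21.  20.] med [0.447 0.095 0.024] topz 0.039 ctr [0.451 0.093 0.036]
scene outer_lid 0.7 [255. 181.  16.  16.] med [ 0.456 -0.023  0.035] topz 0.071 ctr [ 0.455 -0.023  0.068]
scene outer_lid 0.16 [226. 284.  18.  26.] med [ 0.761 -0.074  0.054] topz 0.088 ctr [ 0.752 -0.076  0.086]
scene green_tin 0.7 [187. 216.  34.  42.] med [ 0.584 -0.186  0.065] topz 0.088 ctr [ 0.565 -0.19   0.086]
scene blue_tin 0.55 [331. 242.  35.  43.] med [0.653 0.17  0.065] topz 0.089 ctr [0.634 0.173 0.086]
scene mug 0.57 [402. 190.  40.  44.] med [0.48  0.36  0.054] topz 0.092 ctr [0.478 0.357 0.089]
scene coaster 0.61 [252. 193.  35.  26.] med [ 0.47  -0.034  0.005] topz 0.01 ctr [ 0.458 -0.027  0.018]
```

View pics/top.png

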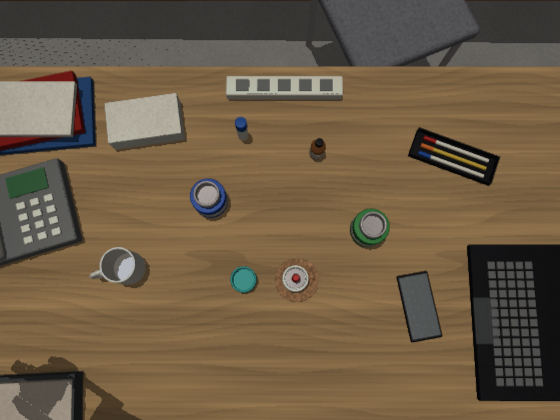

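White lid with red knob on the cork coaster at (296,280) fits; the turquoise object at (244,280) is the look-alike and the tin at (210,197) is blue, while the green tin is at (371,226). Next I move above the white lid.

```bash
cat >> h.py <<'E'
from scipy.spatial.transform import Rotation as Ro
def rel(x,y,z):
    s=status.state(); q=s['tool_rot']; R=Ro.from_quat([q[1],q[2],q[3],q[0]])
    print('tool shift mm',np.round(R.inv().apply(np.array([x,y,z])-s['tool_pos'])*1000,1),'y-axis',np.round(R.as_matrix()[:,1],3), 'z-axis',np.round(R.as_matrix()[:,2],4))
E
python3 -c "
from h import *
rel(.454,-.025,.21)"
```

```text
tool shift mm [-423.5 -459.4   21.3] y-axis [0.415 0.91  0.   ] z-axis [-0.  0. -1.]
```

```bash
python3 -m crank '[-20,-22,0,0,100,-45,-49,0,0,100,-71,-77,0,0,100,-97,-105,0,0,100,-123,-133,0,0,100,-149,-161,0,0,100,-175,-190,0,0,100,-195,-212,0,0,100,-210,-228,0,0,100,-212,-230,0,0,100]'; python3 -m crank '[-20,-22,0,0,100,-45,-49,0,0,100,-71,-77,0,0,100,-97,-105,5,0,100,-123,-133,10,0,100,-149,-161,15,0,100,-175,-190,20,0,100,-195,-212,20,0,100,-208,-226,20,0,100,-211,-229,20,0,100]'
cat > look.py <<'E'
import sys
from h import *
n=sys.argv[1]; s=status.state(); print(s['time'],s['tool_pos'],s['contact_force'],s['gripper_width'])
cal=vision.get_calibration('wrist'); im,d=vision.grab_frame('wrist'); save(n+'.png',im)
P,u,v=pts('wrist',d,np.ones(d.shape,bool),cal); np.savez('last.npz',im=im,P=P,u=u,v=v)
C=np.array(im)[v,u].astype(int)
def circ(m,name):
    if m.sum()<20: print(name,'none'); return
    h=cv2.convexHull(P[m][:,:2].astype(np.float32)*1000); c,r=cv2.minEnclosingCircle(h)
    print(name,m.sum(),'circle',np.round(c,1),round(r,1),'mean',np.round(P[m].mean(0)*1000,1))
red=(C[:,0]>110)&(C[:,1]<70)&(C[:,2]<70)
circ(red&(P[:,2]>.03),'red')
if len(sys.argv)>4:
    x,y,z=map(float,sys.argv[2:5]); z2=float(sys.argv[5])
    circ((np.hypot(P[:,0]-x,P[:,1]-y)<.040)&(P[:,2]>z)&(P[:,2]<z2),'band')
rel(.454,-.025,.1)
E
python3 look.py w1 .454 -.025 .034 .046
```

```text
time: 1.7
tool_pos: [0.3574, 0.2698, 0.2316]
tool_rot: [0.0, 0.214, 0.977, 0.0]
contact_force: [1.0, 0.1, -0.1]
gripper_width: 0.999
time: 2.7
tool_pos: [0.4544, -0.0254, 0.2114]
tool_rot: [-0.0, 0.213, 0.977, 0.0]
contact_force: [0.6, -0.7, 0.4]
gripper_width: 1.001
2.7 [ 0.45437873 -0.02544654  0.2113528 ] [ 0.63415513 -0.74052545  0.37359297] 1.001092725231328
red none
band 813 circle [450.5 -23.1] 29.0 mean [449.8 -22.8  39.2]
tool shift mm [ 2.000e-01 -1.000e-01  1.113e+02] y-axis [0.416 0.909 0.   ] z-axis [-1.e-04  2.e-04 -1.e+00]
```

View pics/w1.png

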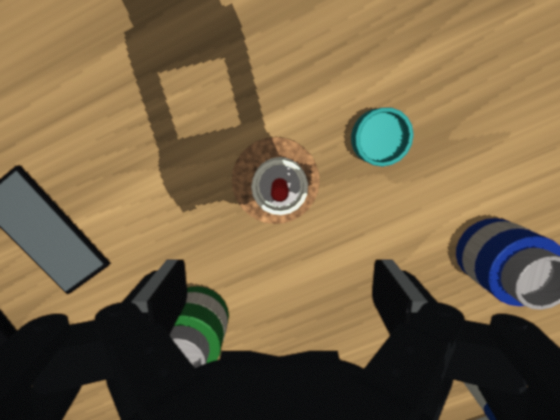

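The wrist crop confirms it: white lid with red knob on cork at (279,186), turquoise look-alike at (383,136) to be left alone. Next: descend and grip.

```bash
python3 -m crank '[1,0,20,0,100,3,0,50,0,100,3,0,80,0,100,3,0,110,0,100,3,0,140,0,100,3,0,165,0,100,3,0,182,0,100,3,0,192,0,100,3,0,196,0,100,3,0,196,0,100]'; python3 -m crank '[0,0,0,0,75,0,0,0,0,70,0,0,0,0,60,0,0,0,0,50,0,0,0,0,50,0,0,0,0,50,0,0,0,0,50,0,0,0,0,50,0,0,0,0,50,0,0,0,0,50]'
python3 - <<'E'
from h import *
for c in ['scene']:
    im,d=vision.grab_frame(c); save('g1.png',cv2.resize(im[130:250,160:320],(800,600),interpolation=cv2.INTER_CUBIC))
E
```

```text
time: 3.75
tool_pos: [0.4511, -0.0227, 0.0154]
tool_rot: [-0.0, 0.212, 0.977, 0.0]
contact_force: [-0.3, -0.9, 1.1]
gripper_width: 0.999
time: 4.75
tool_pos: [0.4521, -0.0236, 0.0171]
tool_rot: [0.001, 0.212, 0.977, -0.0]
contact_force: [-2.6, 0.4, 6.4]
gripper_width: 0.661
```

View pics/g1.png

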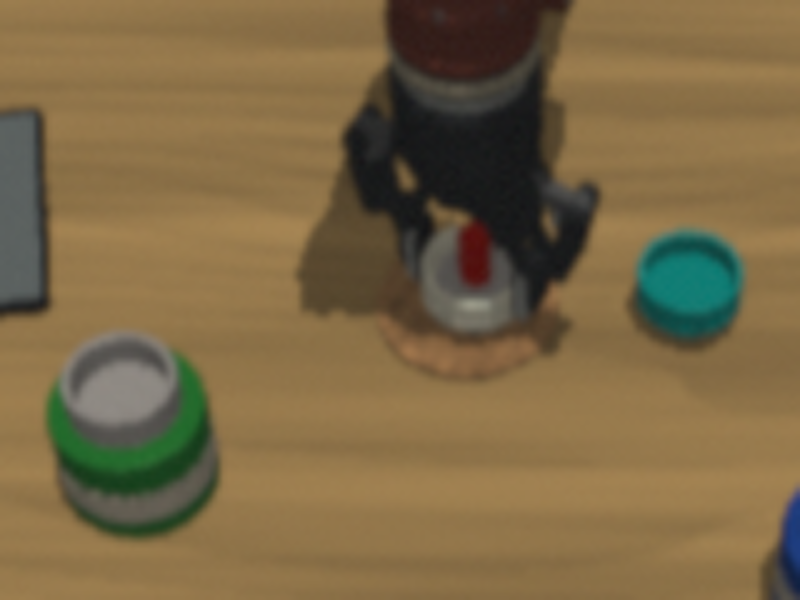

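```bash
python3 -m crank '[0,0,-5,0,50,0,0,-15,0,50,0,0,-30,0,50,0,0,-50,0,50,0,0,-75,0,50,0,0,-100,0,50,0,0,-120,0,50,0,0,-132,0,50,0,0,-138,0,50,0,0,-138,0,50]'; python3 look.py w2 .566 -.191 .078 .095
python3 - <<'E'
from h import *
rel(.566,-.191,.16)
c='scene'; im,d=vision.grab_frame(c); w=cv2.imread('pics/w2.png')[:,:,::-1]
save('g2.png',np.hstack([cv2.resize(im[90:240,140:340],(400,300)),cv2.resize(w,(400,300))]))
E
```

```text
time: 5.8
tool_pos: [0.4512, -0.0233, 0.1538]
tool_rot: [0.001, 0.212, 0.977, 0.0]
contact_force: [-0.3, -0.1, -1.8]
gripper_width: 0.662
5.8 [ 0.45121658 -0.02325475  0.15383056] [-0.28420977 -0.11047227 -1.79902586] 0.6615476931960593
red 23 circle [454.1 -24.7] 4.8 mean [454.7 -24.8 204.6]
band 475 circle [ 549.3 -196.2] 23.4 mean [ 542.1 -194.9   83.6]
tool shift mm [-3.8 -0.3 52.8] y-axis [ 0.415  0.91  -0.   ] z-axis [-7.e-04  2.e-04 -1.e+00]
tool shift mm [-174.6 -104.9   -7.3] y-axis [ 0.415  0.91  -0.   ] z-axis [-7.e-04  2.e-04 -1.e+00]
```

View pics/g2.png

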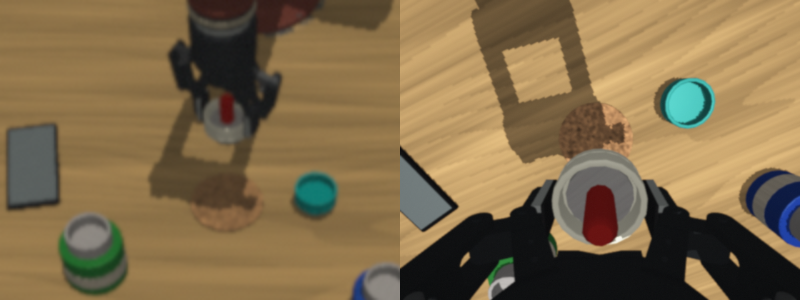

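Pair is held level (left panel 228,125); the tin lies behind the gripper in the wrist view. I overshoot past the tin so the wrist camera sees it.

```bash
python3 -m crank '[-8,-3,-2,0,50,-25,-10,-4,0,50,-50,-19,-6,0,50,-80,-31,-6,0,50,-110,-42,-6,0,50,-140,-54,-6,0,50,-170,-65,-6,0,50,-200,-76,-6,0,50,-225,-86,-6,0,50,-240,-92,-6,0,50]'; python3 -m crank '[-12,-5,0,0,50,-22,-9,0,0,50,-30,-12,0,0,50,-34,-13,0,0,50,-34,-13,0,0,50,-34,-13,0,0,50,-34,-13,0,0,50,-34,-13,0,0,50,-34,-13,0,0,50,-34,-13,0,0,50]'; python3 look.py w3 .566 -.191 .080 .092
python3 - <<'E'
from h import *
L=np.load('last.npz');P=L['P'];p=status.state()['tool_pos']
g=np.hypot(P[:,0]-p[0],P[:,1]-p[1])<.045
for a in np.arange(p[2]-.02,p[2]+.08,.006):
    m=g&(P[:,2]>a)&(P[:,2]<a+.006)
    if m.sum()>5: 
        c,r=cv2.minEnclosingCircle((P[m][:,:2]*1000).astype(np.float32)); print(round(a-p[2],3),m.sum(),np.round(np.array(c)-p[:2]*1000,1),round(r,1))
for c in ['top','scene']:
    im,d=vision.grab_frame(c)
    Q,u,v=pts(c,d,np.ones(d.shape,bool))
    m=(np.hypot(Q[:,0]-.566,Q[:,1]+.191)<.045)&(Q[:,2]>.080)&(Q[:,2]<.095)
    cc,r=cv2.minEnclosingCircle((Q[m][:,:2]*1000).astype(np.float32)); print(c,m.sum(),cc,r)
    m=(np.hypot(Q[:,0]-.566,Q[:,1]+.191)<.06)&(Q[:,2]>.055)&(Q[:,2]<.07)
    cc,r=cv2.minEnclosingCircle((Q[m][:,:2]*1000).astype(np.float32)); print(c,'body',m.sum(),cc,r)
rel(.566,-.191,.16)
E
```

```text
time: 6.9
tool_pos: [0.6321, -0.2085, 0.1575]
tool_rot: [-0.001, 0.213, 0.977, -0.0]
contact_force: [-0.6, -0.1, -1.8]
gripper_width: 0.659
time: 7.9
tool_pos: [0.6567, -0.2323, 0.1594]
tool_rot: [0.0, 0.212, 0.977, -0.0]
contact_force: [1.0, 0.4, -2.5]
gripper_width: 0.662
7.9 [ 0.65669394 -0.23230105  0.1593926 ] [ 0.98445022  0.36470193 -2.47855618] 0.6624206823559656
red 246 circle [ 702.4 -154.2] 94.2 mean [738.5 -91.9  71.3]
band 2162 circle [ 563.9 -190.6] 28.5 mean [ 561.7 -189.7   85.3]
tool shift mm [270.5 104.6  59.4] y-axis [ 0.415  0.91  -0.   ] z-axis [ 0. -0. -1.]
-0.002 178 [-14.7   5.8] 25.0
0.004 1106 [-6.2  3.9] 38.3
0.01 5509 [-6.6  3. ] 41.8
0.016 2505 [-6.3  2.8] 41.8
0.022 3465 [-6.3  3. ] 41.9
0.028 1069 [-6.2  2.9] 42.1
0.034 1100 [-9.6  1.6] 37.4
0.04 1101 [-6.4  2.9] 44.2
0.046 2700 [-6.   2.8] 44.4
0.052 2398 [-0.2  0.1] 45.0
0.058 427 [ 0.8 -0.4] 45.0
0.064 589 [-14.8   6.7] 33.7
0.07 2697 [-15.5   6.9] 32.9
0.076 4024 [-16.2   7.4] 30.0
top 62 (571.6461181640625, -179.36351013183594) 25.03651237487793
top body 275 (570.9430541992188, -181.12890625) 37.64955139160156
scene 144 (566.4278564453125, -191.83546447753906) 31.03655242919922
scene body 426 (567.4011840820312, -186.98184204101562) 40.49257278442383
tool shift mm [99.7  0.  -0.7] y-axis [ 0.415  0.91  -0.   ] z-axis [ 0. -0. -1.]
```

View pics/w3.png

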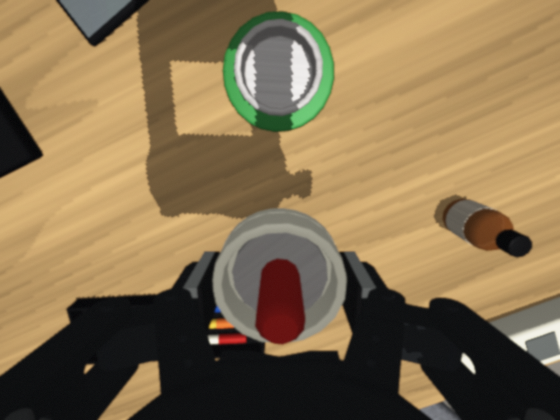

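The tin mouth is at (280,70), the held lid at (280,275) and the amber bottle at right is clear of the path. Next I fit the held lid's centre in the same camera, so any calibration bias largely cancels.

```bash
python3 - <<'E'
from h import *
from scipy.optimize import least_squares
L=np.load('last.npz');P=L['P'];s=status.state();q=s['tool_rot'];R=Ro.from_quat([q[1],q[2],q[3],q[0]])
T=R.inv().apply(P-s['tool_pos'])*1000
C=L['im'][L['v'],L['u']].astype(int)
m=(T[:,2]<-21)&(T[:,2]>-26)&(np.hypot(T[:,0],T[:,1])<36)&(C.min(1)>90)
A=T[m]; print(m.sum(), np.median(A,0),A.min(0),A.max(0))
# outer boundary per angular bin
def fit(A,c,r0):
    for _ in range(5):
        a=np.arctan2(A[:,1]-c[1],A[:,0]-c[0]);r=np.hypot(A[:,0]-c[0],A[:,1]-c[1]);B=[]
        for b in np.arange(-np.pi,np.pi,.15):
            k=np.nonzero((a>=b)&(a<b+.15))[0]
            if len(k)>2:
                i=k[np.argmax(r[k])]
                if abs(r[i]-r0)<3: B.append(A[i,:2])
        B=np.array(B); f=least_squares(lambda p:np.hypot(*(B-p[:2]).T)-p[2],[*c,r0],loss='soft_l1'); c=f.x[:2]
    print('fit',np.round(f.x,2),len(B)); return f.x
fit(A,A.mean(0)[:2],29.)
for lo,hi in [(-5,5),(-12,-5),(5,12)]:
    k=A[(A[:,1]>lo)&(A[:,1]<hi)]; print(lo,hi,k[:,0].max(),k[:,0].min())
tz=1000*(s['tool_pos'][2])
m=(abs(tz-T[:,2]-87)<4)&(np.hypot(T[:,0]-100,T[:,1])<36)
fit(T[m],T[m].mean(0)[:2],28.5)
E
```

```text
3336 [  9.0591698   -0.56253634 -22.44341952] [-26.44400907 -28.36284344 -24.55061024] [ 30.19420963  28.30060241 -21.0007071 ]
fit [ 1.42 -0.04 28.69] 40
-5 5 30.1942096304288 25.475479575140117
-12 -5 29.691076593136923 -26.318374664492577
5 12 29.412571864569582 -26.444009073201588
fit [101.69  -0.63  28.19] 42
```

```bash
python3 -m crank '[5,0,0,0,50,20,0,0,0,50,40,0,0,0,50,60,0,0,0,50,80,0,0,0,50,93,-0.5,5,0,50,99,-0.5,15,0,50,100,-0.5,28,0,50,100,-0.5,36,0,50,100,-0.5,40,0,50]'; python3 -m crank '[0,0,1,0,50,0,0,4,0,50,0,0,7,0,50,0,0,10,0,50,0,0,13,0,50,0,0,16,0,50,0,0,18,0,50,0,0,20,0,50,0,0,20,0,50,0,0,20,0,50]'; python3 -m crank '[0,0,1,0,50,0,0,2,0,50,0,0,3,0,50,0,0,4,0,50,0,0,5,0,50,0,0,6,0,50,0,0,7,0,50,0,0,8,0,50,0,0,8,0,50,0,0,8,0,50]'
```

```text
time: 9.05
tool_pos: [0.5651, -0.1912, 0.1173]
tool_rot: [-0.001, 0.212, 0.977, 0.0]
contact_force: [-0.6, -0.5, -1.8]
gripper_width: 0.661
time: 10.05
tool_pos: [0.5656, -0.1914, 0.0993]
tool_rot: [0.0, 0.212, 0.977, -0.0]
contact_force: [0.6, 0.1, -2.5]
gripper_width: 0.66
time: 11.05
tool_pos: [0.5656, -0.1914, 0.0913]
tool_rot: [-0.0, 0.212, 0.977, 0.0]
contact_force: [0.0, 1.0, -0.9]
gripper_width: 0.662
```

```bash
python3 -m crank '[0,0,1,0,50,0,0,2,0,50,0,0,3,0,50,0,0,3.5,0,50,0,0,4,0,50,0,0,4.5,0,50,0,0,5,0,50,0,0,5.5,0,50,0,0,5.5,0,50,0,0,5.5,0,50]'; python3 -m crank '[0,0,0.3,0,50,0,0,0.6,0,50,0,0,0.9,0,50,0,0,1.2,0,50,0,0,1.5,0,50,0,0,1.5,0,50,0,0,1.5,0,50,0,0,1.5,0,50,0,0,1.5,0,50,0,0,1.5,0,50]'
```

```text
time: 12.05
tool_pos: [0.5656, -0.1914, 0.0858]
tool_rot: [0.0, 0.212, 0.977, -0.0]
contact_force: [1.1, 0.2, -2.3]
gripper_width: 0.657
time: 13.05
tool_pos: [0.5656, -0.1915, 0.0852]
tool_rot: [0.0, 0.212, 0.977, -0.0]
contact_force: [-4.2, 2.2, 5.6]
gripper_width: 0.66
```

```bash
python3 -m crank '[0,0,0.5,0,50,0,0,1,0,50,0,0,1.5,0,50,0,0,2,0,50,0,0,2,0,50,0,0,2,0,50,0,0,2,0,50,0,0,2,0,50,0,0,2,0,50,0,0,2,0,50]'
python3 - <<'E'
from h import *
c='scene'; im,d=vision.grab_frame(c); w,dw=vision.grab_frame('wrist')
save('g4.png',np.hstack([cv2.resize(im[140:260,120:280],(400,300),interpolation=cv2.INTER_CUBIC),cv2.resize(w,(400,300))]))
E
```

```text
time: 14.05
tool_pos: [0.5661, -0.1916, 0.0853]
tool_rot: [0.0, 0.212, 0.977, -0.0]
contact_force: [-7.7, 3.2, 14.0]
gripper_width: 0.663
```

View pics/g4.png

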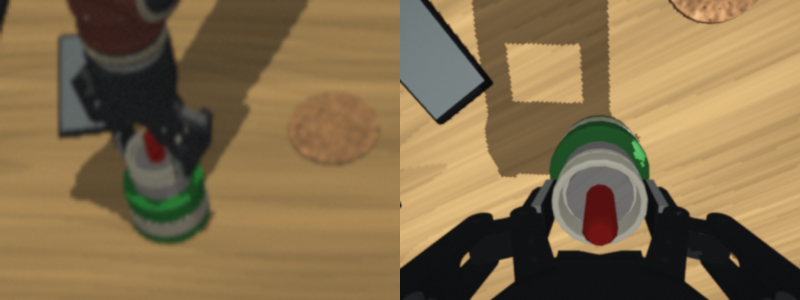

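Lid is stalled at the expected seated height with 14 N press; the pair sits upright in the tin. Unload, open, rise.

```bash
python3 -m crank '[0,0,-1,0,50,0,0,-2,0,50,0,0,-2.7,0,50,0,0,-2.7,0,50,0,0,-2.7,0,70,0,0,-2.7,0,80,0,0,-2.7,0,100,0,0,-2.7,0,100,0,0,-2.7,0,100,0,0,-2.7,0,100]'; python3 -m crank '[0,0,-5,0,100,0,0,-15,0,100,0,0,-30,0,100,0,0,-50,0,100,0,0,-75,0,100,0,0,-100,0,100,0,0,-115,0,100,0,0,-120,0,100,0,0,-122,0,100,0,0,-122,0,100]'; python3 look.py w5 .566 -.191 .104 .114
python3 - <<'E'
from h import *
L=np.load('last.npz');P=L['P'];C=L['im'][L['v'],L['u']].astype(int)
g=np.hypot(P[:,0]-.565,P[:,1]+.191)
red=(C[:,0]>C[:,1]*2)&(C[:,0]>60)&(g<.04); 
print('red',red.sum(),P[red].min(0),P[red].max(0))
t=red&(P[:,2]>P[red][:,2].max()-.004); print('top',t.sum(),(P[t].min(0)+P[t].max(0))/2,cv2.minEnclosingCircle((P[t][:,:2]*1000).astype(np.float32)))
m=(g<.029)&(P[:,2]>.104)&(P[:,2]<.113)&(C.min(1)>90)
A=np.c_[P[m][:,:2]-P[m][:,:2].mean(0),np.ones(m.sum())]; print('rim z pct',np.percentile(P[m][:,2],[5,50,95]),'tilt',np.linalg.lstsq(A,P[m][:,2],rcond=None)[0])
E
```

```text
time: 15.15
tool_pos: [0.5656, -0.1914, 0.085]
tool_rot: [0.0, 0.212, 0.977, -0.0]
contact_force: [-0.1, 0.5, 1.0]
gripper_width: 1.004
time: 16.15
tool_pos: [0.5651, -0.1912, 0.2061]
tool_rot: [-0.001, 0.212, 0.977, 0.0]
contact_force: [-0.1, -0.8, -0.8]
gripper_width: 1.003
16.15 [ 0.56511487 -0.191177    0.20610449] [-0.12552828 -0.77501178 -0.79609466] 1.0030780208482415
red 22 circle [743.9 -67.6] 4.1 mean [744.2 -66.9  59.9]
band 1275 circle [ 564.4 -190.6] 28.9 mean [ 563.7 -190.4  107.4]
tool shift mm [169.6 105.1 106. ] y-axis [0.415 0.91  0.   ] z-axis [-0.002  0.001 -1.   ]
red 584 [ 0.55544899 -0.19875537  0.1009299 ] [ 0.57142616 -0.18184103  0.13745598]
top 322 [ 0.56407472 -0.19043034  0.13550751] ((563.7897338867188, -190.48507690429688), 7.970046520233154)
rim z pct [0.1055012  0.10750552 0.10868917] tilt [-0.00777429  0.00236293  0.10736728]
```

View pics/w5.png

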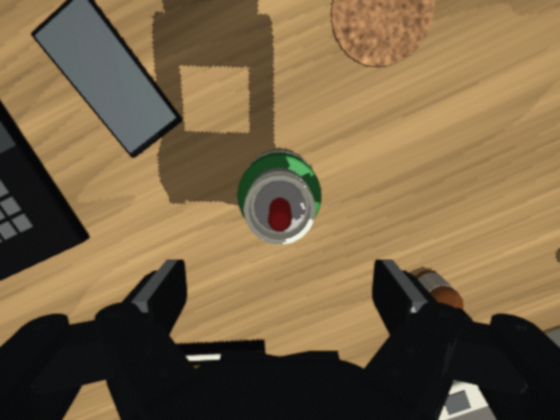

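Pair seated: lid rim at z≈0.108 and nearly level, knob top 0.137 as expected, tin circle centre unmoved. Take the knob.

```bash
python3 -m crank '[0.5,0,10,0,70,0.7,0,25,0,50,0.7,0,45,0,45,0.7,0,60,0,45,0.7,0,73,0,45,0.7,0,82,0,45,0.7,0,88,0,45,0.7,0,92,0,45,0.7,0,93,0,45,0.7,0,93,0,45]'; python3 -m crank '[0,0,0,0,40,0,0,0,0,35,0,0,0,0,30,0,0,0,0,25,0,0,0,0,20,0,0,0,0,10,0,0,0,0,10,0,0,0,0,10,0,0,0,0,10,0,0,0,0,10]'
```

```text
time: 17.2
tool_pos: [0.5653, -0.1913, 0.1145]
tool_rot: [0.0, 0.212, 0.977, -0.0]
contact_force: [-0.8, 0.2, -0.3]
gripper_width: 0.45
time: 18.2
tool_pos: [0.5652, -0.1912, 0.1144]
tool_rot: [0.0, 0.212, 0.977, -0.0]
contact_force: [-1.0, 0.0, 1.6]
gripper_width: 0.185
```

```bash
python3 -m crank '[0,0,-1,0,10,0,0,-3,0,10,0,0,-5,0,10,0,0,-8,0,10,0,0,-11,0,10,0,0,-15,0,10,0,0,-19,0,10,0,0,-23,0,10,0,0,-27,0,10,0,0,-30,0,10]'; python3 -m crank '[0,0,-5,0,10,0,0,-13,0,10,0,0,-24,0,10,0,0,-36,0,10,0,0,-48,0,10,0,0,-60,0,10,0,0,-70,0,10,0,0,-77,0,10,0,0,-80,0,10,0,0,-80,0,10]'; python3 look.py w6 .565 -.191 .104 .114
python3 - <<'E'
from h import *
c='scene'; im,d=vision.grab_frame(c); w=cv2.imread('pics/w6.png')[:,:,::-1]
P,u,v=pts(c,d,np.ones(d.shape,bool)); g=np.hypot(P[:,0]-.565,P[:,1]+.191)<.04
m=g&(P[:,2]>.09)&(P[:,2]<.125);print('rim z',np.percentile(P[m][:,2],[50,95]))
m=g&(P[:,2]>.15)&(P[:,2]<.215);print('disc z',np.percentile(P[m][:,2],[5,50,95]))
for n in ['blue_tin','mug']:
  r=regions_of(c,n)[0]; print(n,r['confidence'],np.round(r['extent']))
save('g6.png',np.hstack([cv2.resize(im[110:260,110:310],(400,300),interpolation=cv2.INTER_CUBIC),cv2.resize(w,(400,300))]))
E
```

```text
time: 19.2
tool_pos: [0.5651, -0.1912, 0.1446]
tool_rot: [0.0, 0.212, 0.977, -0.0]
contact_force: [0.2, -0.2, -0.5]
gripper_width: 0.184
time: 20.2
tool_pos: [0.5651, -0.1912, 0.2244]
tool_rot: [0.0, 0.212, 0.977, -0.0]
contact_force: [-0.7, -0.3, -0.6]
gripper_width: 0.185
20.2 [ 0.56505481 -0.1911536   0.22440462] [-0.67206251 -0.33554335 -0.56587146] 0.1853075721812638
red 167 circle [ 656.8 -133.2] 111.1 mean [731.  -85.4  71.7]
band 713 circle [ 564.1 -190.6] 28.8 mean [ 554.1 -185.8  107.5]
tool shift mm [169.6 105.1 123.8] y-axis [0.415 0.91  0.   ] z-axis [-4.e-04  2.e-04 -1.e+00]
rim z [0.09719805 0.110488  ]
disc z [0.20476676 0.20857588 0.21180885]
blue_tin 0.75 [332. 241.  34.  42.]
mug 0.7 [403. 191.  42.  43.]
```

View pics/g6.png

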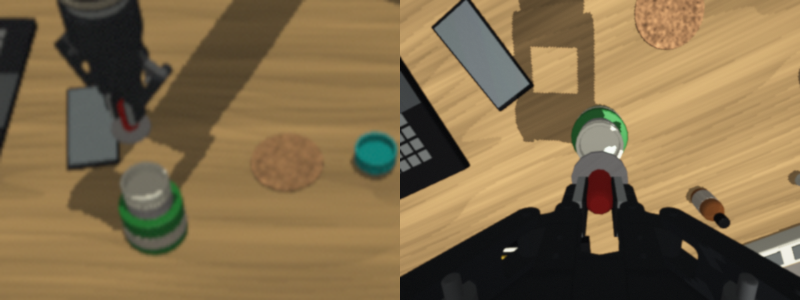

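The white lid is still seated in the tin (left panel 147,185; rim z 0.1075 and centre unchanged). The steel disc is held level above it at z≈0.205, with nothing else moved. Handing in.

```bash
python3 -c "
from plant import order,status
print(order.job_done(), status.state()['time'])"
```

```text
the job is handed in; nothing more can be done
the job is handed in; nothing more can be done
```

The tea tin is resealed, and the arm is holding the outer lid level by its red knob above it. The job was handed in at about 20 s of the 59 s allowed. I gripped the white lid with the outer lid riding in it and lowered the pair into the green tin. I pressed to 14 N and then let go. Then I took the red knob and lifted the outer lid straight up 110 mm.

**Seal:** The white lid's rim reads z ≈ 0.1075 m after the lift, the same as before it. The expected value is 0.109 m, so it agrees within the camera error. Its centre moved less than 1 mm, and it was level to within 0.5° before the lift.

**Outer lid:** The disc looks level in the last picture. From the lift, its underside should be about 0.203 m up, roughly 94 mm above the white collar. The scene camera put the disc at 0.205–0.212 m, which fits.

**Rest of the desk:** The blue tin and mug were found again within about a pixel of where they started. Everything else I judged only by eye in the last picture, and nothing looked moved.

**Disagreements:** The wrist camera placed things 1–5 mm off the fixed cameras' readings, so I aligned the lid to the tin using the wrist camera alone. The top camera's last reading of the tin was about 10 mm off, probably because the arm was in the way, and I ignored it. No check failed.

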